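# Seat a gear coupling in the pinning nest and hold it against the sprung plunger

### The arm

A 6-joint arm with a two-finger parallel gripper is mounted at the origin on the work surface. World frame = base frame: x ahead of the robot, y to its left, z up, the work surface at z = 0. Lengths are in m, angles in degrees, forces in N, time in s.
With the tool pointing down it reaches from about 0.275 to 1 m from the base axis. Payload 8.4 kg.
Tool frame: the origin (TCP) lies between the finger pads, 19 mm behind the fingertips; this is the grasp point; z points along the fingers, y is the line along which they close (so a half turn about z gives the same grasp; the last joint's range is limited). The gripper opens to 85 mm and grips with 20 to 120 N. Pads are 22 mm wide; open, the fingers measure 114 mm over their backs; the gripper's body (76 mm by 85 mm) begins 54 mm behind the grasp point. The pads swing forward as they close: fully open they stand 13 mm farther back than shut.
Start: joints at [-71.356, 20.225, 93.587, -0, 66.188, -0.138], TCP at [0.201, -0.592, 0.25] pointing down, gripper open.
Joint ranges: [-150.9, 150.9], [-52.94, 120.26], [3.33, 152.33], [-74.26, 254.26], [0, 154.13], [-172.89, 172.89]. Speed limits (degrees/s): [127.2, 127.2, 159.86, 180, 180, 180].

### API

Orientations are given as a 3x3 rotation matrix whose columns are the frame's x, y, z axes.
In Python, from bench import sense, capture, job_done gives the robot as it stands. The module is installed in compiled form; this text tells all that it offers.
- The arm moves only by the tool arm_command, never from a script. Its argument "increments" is a list of rows, each an object of numbers: "tx", "ty", "tz": the shift along the world's x, y, z in units of 40 mm (1.0 is 40 mm); "roll": the turn about the world's z in units of 5 degrees (1.0 is 5 degrees); "gripper": the opening, from -1 (shut) to 1 (fully open). In form: [{"tx": .., "ty": .., "tz": .., "roll": .., "gripper": ..}, ...]. A call has 1 to 12 rows; each row is the pose to reach, as a shift and turn from the pose commanded when the call began; what a row does not reach only later rows make up. A row lasts 1/10 s, in which the tool goes at most 50 mm and 8.59 degrees, less where a joint would pass 70% of its speed; a pose out of reach is approached as far as the arm can. A call with a gripper value outside its range is refused whole. The fingers move at their own pace and stop on an object; "squeeze" is the grip in N (left out, the last holds). Time passes only in rows, so rows that repeat a pose let the fingers close. It gives the time, the measured TCP pose, the force, the opening and the grip force at its end, in the units of the state.
- sense(): the state, without advancing time (a new reading comes with each control period).
- capture(name): name is "scene" or "top" or "wrist"; returns a dict with "frame" (420x560x3 uint8, red, green, blue), "vfov" (degrees; the focal length in pixels is half the picture's height over the tangent of half this angle, whatever the lens; pixels are square), "cx", "cy" (the principal point, pixels), "dist_coeffs" ([k1, k2, p1, p2, k3] as OpenCV has them; the pictures are not rectified), "eye" and "orientation" of the camera in the world; the wrist camera has in their place "T_tool_cam" (4x4, takes a point from camera to tool coordinates, whose origin is the TCP and whose axes are the flange's). Camera axes: x right, y up, looking along -z (the intrinsics and any distortion apply to the point x, -y, -z); pixel columns grow to the right and rows downward; lengths in m; the calibration is good to about 2 mm. A picture is of the moment at which its call begins: read the wrist's pose just before it. There is no depth.
- job_done(): hands the job in; it is judged then, once.
The state is a dict: "time_s": time; "qpos": joint angles; "joint_vel": joint speeds; "joint_efforts": joint torques, N m; "tool_pos": TCP position; "orientation": TCP orientation; "ft_force": force on the tool from outside, world axes, zero at the start; "torque": the same for the moment, N m; "finger_gap": finger opening in m; "gripper_force": force on a finger pad.
Only numpy, scipy, OpenCV 4.12 (cv2) and the standard library are available. Lean on these libraries where they do the work, as an engineer would, in place of code of your own. Each camera call takes 0.05 s, during which the arm holds its last target. There are 200 camera calls.

### The job

Take the gear coupling by its hub, bring its toothed rim in through the open end of the pinning nest and slide it along under the two keeper strips. Push it on against the sprung plunger until the rim sits fully home on the two dowel pins, without ramming it, and finish there: the program ends with the gripper still holding the coupling flat and firmly against the pins, because the plunger pushes it back out if let go. Leave the other loose parts where they lie.

Things in the scene. Friction and masses are not known exactly. Their poses are not given: they have to be found in the camera images.
- coupling: Nickel-grey gear coupling, loose, about 0.28 kg, upright on the ledge: round toothed rim 44 mm in diameter, 12 mm thick, and above it a plain round hub 26 mm in diameter up to 62 mm above the underside. Origin: centre of its underside; z up. Yaw does not matter. Swaps places with washer and collar. Grip the hub with the TCP 45 mm above the underside: the fingertips then clear the keeper strips.
- nest: Pinning nest, bolted down: aluminium plate 210 x 90 x 10 mm; origin under its centre, z up, +x the direction the coupling is slid (to the plunger). Open at -x. Two dark rails from x = -35 to +50 mm, inner faces at y = +-25 mm, with flared entry guides from x = -56 mm. At x = 56 to 98 mm a grey block, 32 mm wide, carries the plunger. Nothing is higher than 32 mm above the ledge.
- keepers (a point): Middle of the slot between the steel keeper strips at their entry edge (nest x = -35 mm), at the strips' underside, 25 mm above the ledge and 15 mm above the plate: the 12 mm rim passes below with 3 mm to spare. Strips lie on the rails to x = +50 mm, overhang inward to y = +-17 mm (slot 34 mm wide for the hub) and are 4 mm thick, top 29 mm above the ledge. Axes as the nest's.
- landing (a point): Point on top of the nest's plate (10 mm above the ledge) on the channel's centre line, in the open area before the rails, 97 mm before seat. Axes as the nest's: x points along the channel to the plunger.
- seat (a point): Point on top of the nest's plate where the centre of the coupling's underside is when the rim is fully home on both dowel pins. Axes as the nest's: x is the push direction.
- stop: The two fixed steel dowel pins, 8 mm in diameter and 14 mm tall, standing on the plate either side of the plunger (nest x = 43.9 mm, y = +-14 mm); the rim nests against both: the hard stop. Origin and axes the same as the nest's.
- nose (a point): Tip of the brass plunger, 10 mm in diameter with a round nose, on the channel's centre line between the pins, 6 mm above the plate; it moves with the plunger.
- plunger (a joint): Travel of the sprung plunger in m: 0 fully out, grows as it is pressed along the nest's +x. The rim meets the nose 10 mm before the seat, so it reads 0.010 when the coupling is home on the pins. Spring: 3 N at the first touch, 8 N at 0.010 (500 N/m).
- washer: Tan phenolic thrust washer, loose, 48 mm outside, 24 mm bore, 6 mm thick, lying flat; origin at the centre of its underside. Bystander.
- collar: Knurled steel collar, loose, a ring 40 mm outside, 20 mm bore, 18 mm tall; origin at the centre of its underside. Bystander.
- flange: Blue anodized motor flange, loose, 60 mm square plate 8 mm thick with a round boss to 18 mm; origin at the centre of its underside. Bystander.
- vblock: Small dark steel block, loose, 45 x 30 x 25 mm; origin at the centre of its underside. Bystander.
- bush: Brass bush, loose, 30 mm outside, 18 mm bore, 30 mm tall; origin at the centre of its underside. Bystander.
- wrench: Steel open-ended wrench, loose, lying flat at the left; origin under its middle. Bystander.
There are look-alikes about, which are no part of the job. Several things look just like the coupling: the one meant starts farthest from the robot's base. Of the things that look like the nest, take the one that is farthest from the robot's base at the start.

How it is judged:
By the outcome, as a careful person would: the job done as asked, in the order asked, and still so for the second after the job is handed in, while the arm keeps its last pose, push and grip.
It also fails if it takes over 42 s, if anything falls off the work surface, if the arm or the gripper's body presses on something with over 40 N, if the wrist force passes 120 N, or if a joint passes its speed limit or range.

## Working session

There is one attempt and no reset: what is moved stays moved. The work goes in short steps, Python scripts to look and compute and a tool call to move; the robot and the scene stay as the last step left them, time stands still between calls to the robot, and variables do not carry over. Pictures are saved under pics/ and viewed, at most 10 in all, crops included, and the job is handed in when it is done.

Besides the shell and the picture viewer there is one more tool, called by a JSON object that holds its "fn" and its "kwargs", one argument or row to a line. arm_command: Moves the arm, as the interface text tells. Its arguments: {"type":"object","properties":{"increments":{"type":"array","items":{"type":"object","properties":{"tx":{"type":"number"},"ty":{"type":"number"},"tz":{"type":"number"},"roll":{"type":"number"},"gripper":{"type":"number"}}}},"squeeze":{"type":"number"}},"required":["increments"]}

```bash
mkdir -p pics; cat > h.py <<'E'
import numpy as np, cv2, pickle
from bench import sense, capture
def snap(name,fn):
    s=sense(); c=capture(name); c=dict(c)
    if 'T_tool_cam' in c:
        T=np.eye(4);T[:3,:3]=s['orientation'];T[:3,3]=s['tool_pos']
        M=T@np.array(c['T_tool_cam']); c['eye']=M[:3,3]; c['orientation']=M[:3,:3]
    cv2.imwrite(f'pics/{fn}.png',c['frame'][:,:,::-1]); pickle.dump(c,open(f'pics/{fn}.pkl','wb')); return c
def load(fn): return pickle.load(open(f'pics/{fn}.pkl','rb'))
def K(c):
    f=c['frame'].shape[0]/2/np.tan(np.radians(c['vfov'])/2)
    return np.array([[f,0,c['cx']],[0,f,c['cy']],[0,0,1.]])
def ray(c,uv):
    p=cv2.undistortPoints(np.array(uv,float).reshape(-1,1,2),K(c),np.array(c['dist_coeffs'],float)).reshape(-1,2)
    d=np.c_[p[:,0],-p[:,1],-np.ones(len(p))]@np.array(c['orientation']).T
    return np.array(c['eye']),d
def onz(c,uv,z):
    e,d=ray(c,uv); return e+d*((z-e[2])/d[:,2])[:,None]
def proj(c,P):
    q=(np.array(P,float).reshape(-1,3)-c['eye'])@np.array(c['orientation']); q=q*[1,-1,-1]
    return cv2.projectPoints(q,np.zeros(3),np.zeros(3),K(c),np.array(c['dist_coeffs'],float))[0].reshape(-1,2)
E
python3 - <<'E'
from h import *
a=snap('scene','s0');b=snap('top','t0')
for c in(a,b):print(c['eye'],c['vfov'],c['dist_coeffs'])
s=sense();print(s['time_s'],s['ft_force'],s['orientation'])
E
```

```text
[1.28863495 0.52731696 0.93627491] 42.77833484153397 [-0.19637178  0.          0.          0.          0.        ]
[0.44881095 0.04694663 0.93905096] 50.301230853435676 [-0.02389933  0.          0.          0.          0.        ]
0.1 [ 0.302019   -0.44667296 -0.87754375] [[ 9.46753494e-01  3.21959106e-01 -3.95218431e-04]
 [ 3.21959349e-01 -9.46752793e-01  1.15178950e-03]
 [-3.34503583e-06 -1.21770500e-03 -9.99999259e-01]]
```

View pics/t0.png

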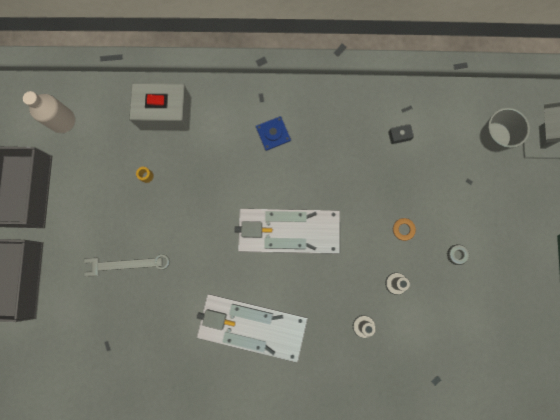

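View pics/s0.png

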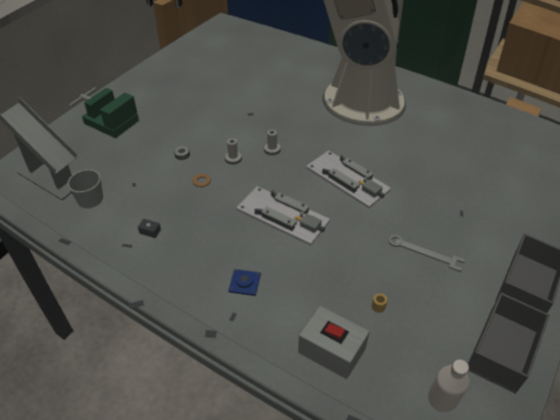

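Top view: coupling-like parts stand at (398,284) and (365,327), and the collar ring at (459,255) and washer at (404,229) are different shapes. Nest-like plates are at (290,231) and (252,328). Both nests have the plunger on the left, and the base is below the image. I'll measure these and check with crops.

```bash
python3 - <<'E'
from h import *
t=load('t0');s=load('s0')
for n,p,z in[('cA',(398,284),.012),('cB',(365,327),.012),('nA',(290,231),.01),('nB',(252,328),.01)]:
    w=onz(t,[p],z)[0];print(n,w.round(3),np.hypot(*w[:2]).round(3),'scene px',proj(s,w).round(0))
im=t['frame'][:,:,::-1]
a=cv2.resize(im[195:275,225:355],None,fx=6,fy=6,interpolation=cv2.INTER_CUBIC)
b=cv2.resize(im[255:355,340:440],None,fx=4.8,fy=4.8,interpolation=cv2.INTER_CUBIC)
cv2.imwrite('pics/cropA.png',a);cv2.imwrite('pics/cropB.png',b)
E
```

```text
cA [ 0.44  -0.173  0.012] 0.473 scene px [[232. 154.]]
cB [ 0.353 -0.106  0.012] 0.369 scene px [[271. 145.]]
nA [0.544 0.05  0.01 ] 0.547 scene px [[281. 211.]]
nB [0.345 0.122 0.01 ] 0.366 scene px [[347. 175.]]
```

View pics/cropA.png

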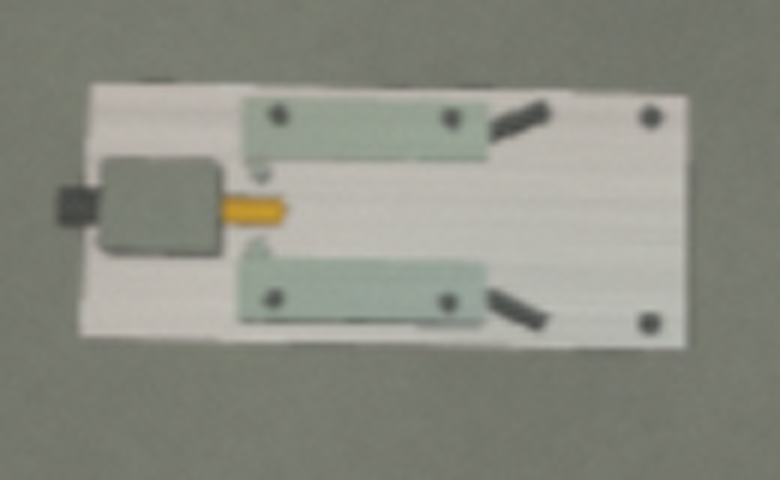

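View pics/cropB.png

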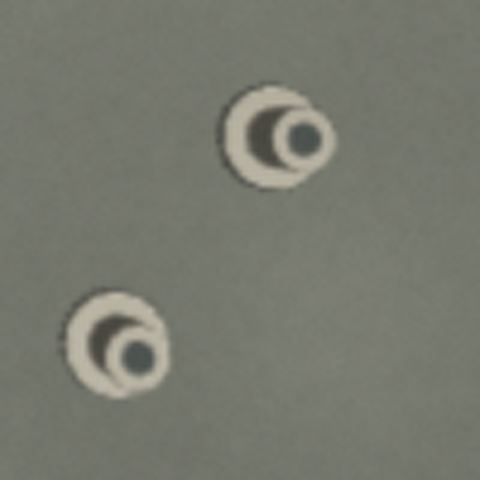

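Crop A: the white plate's corners are at about (90,83), (688,97), (687,348) and (80,336). The slot is open on the right, and the plunger nose is at (286,211). Crop B: the farther coupling is the upper one at (270,137), full-image (396,284), 0.473 m from the base against 0.369 m for the other. The chosen nest is the one at 0.547 m.

```bash
cat > m.py <<'E'
from h import *
def nest(c,roi=None,thr=150,o=4):
    g=cv2.cvtColor(c['frame'],cv2.COLOR_RGB2GRAY); m=(g>thr).astype(np.uint8)*255
    return g,m
E
python3 - <<'E'
from h import *
t=load('t0'); f=t['frame']; g=cv2.cvtColor(f,cv2.COLOR_RGB2GRAY)
print(g[231,325],g[231,350],f[215,285],f[231,325],f[284,392],f[290,410])
# nest
m=np.zeros_like(g);m[195:275,225:355]=(g[195:275,225:355]>145)*255
P=cv2.findNonZero(m); hull=cv2.convexHull(P).reshape(-1,2).astype(float)
w=onz(t,hull,.01)
r=cv2.minAreaRect((w[:,:2]*1000).astype(np.float32));print('plate',r)
# coupling
m=np.zeros_like(g);m[268:300,380:415]=(g[268:300,380:415]>130)*255
pts=cv2.findNonZero(m).reshape(-1,2).astype(float)
wr=onz(t,pts,.012)[:,:2]
# rim circle: use left/far side hull pts
h=cv2.convexHull((wr*1000).astype(np.float32));print('coupl encl',cv2.minEnclosingCircle(h), wr.min(0),wr.max(0))
E
```

```text
185 119 [148 159 145] [187 185 179] [87 84 77] [117 121 109]
plate ((545.7276611328125, 52.32758331298828), (89.31483459472656, 209.6059112548828), 0.1737121045589447)
coupl encl ((442.33026123046875, -173.10040283203125), 23.246761322021484) [ 0.42206972 -0.19581119] [ 0.46269696 -0.15084115]
```

{"fn": "arm_command", "kwargs": {
  "increments": [
    {"tx":6.03,"ty":10.48,"tz":0,"roll":-3.76,"gripper":1},
    {"tx":6.03,"ty":10.48,"tz":0,"roll":-3.76,"gripper":1},
    {"tx":6.03,"ty":10.48,"tz":0,"roll":-3.76,"gripper":1},
    {"tx":6.03,"ty":10.48,"tz":0,"roll":-3.76,"gripper":1},
    {"tx":6.03,"ty":10.48,"tz":0,"roll":-3.76,"gripper":1},
    {"tx":6.03,"ty":10.48,"tz":0,"roll":-3.76,"gripper":1},
    {"tx":6.03,"ty":10.48,"tz":0,"roll":-3.76,"gripper":1},
    {"tx":6.03,"ty":10.48,"tz":0,"roll":-3.76,"gripper":1},
    {"tx":6.03,"ty":10.48,"tz":0,"roll":-3.76,"gripper":1},
    {"tx":6.03,"ty":10.48,"tz":0,"roll":-3.76,"gripper":1},
    {"tx":6.03,"ty":10.48,"tz":0,"roll":-3.76,"gripper":1},
    {"tx":6.03,"ty":10.48,"tz":0,"roll":-3.76,"gripper":1}
  ]
}}

```text
time_s: 1.3
tool_pos: [0.4424, -0.172, 0.2497]
orientation: [[1.0, 0.002, -0.001], [0.002, -1.0, -0.0], [-0.001, 0.0, -1.0]]
ft_force: [-0.5, -0.1, 0.2]
finger_gap: 0.085
gripper_force: 0.0
```

```bash
python3 - <<'E'
from h import *
c=snap('wrist','w1');s=sense();print(s['tool_pos'],s['orientation'],s['time_s'],c['eye'],c['dist_coeffs'],c['vfov'])
print(proj(c,[[.442,-.173,.062],[.442,-.173,.012]]))
E
```

```text
[ 0.44206746 -0.17269762  0.24976889] [[ 9.99999632e-01  5.30552898e-04 -6.74101619e-04]
 [ 5.30428755e-04 -9.99999842e-01 -1.84325189e-04]
 [-6.74199307e-04  1.83967558e-04 -9.99999756e-01]] 1.35 [ 0.5079882  -0.17138483  0.37344163] [-0.00037921  0.          0.          0.          0.        ] 66.0763106428637
[[276.91399543 183.51516294]
 [276.71512568 174.3578643 ]]
```

View pics/w1.png

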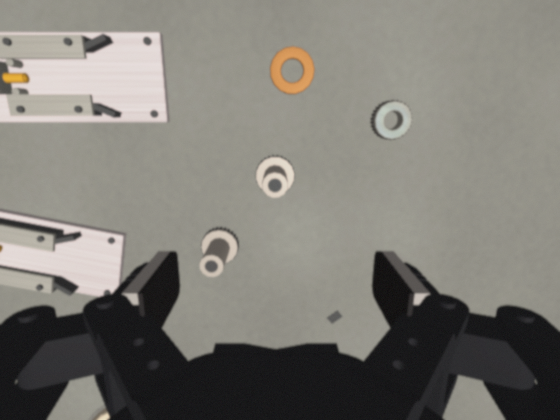

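Wrist view: hub top at (275,184), rim at (275,176). That agrees with the prediction at (277,183.5). I'll refine the centre.

```bash
python3 - <<'E'
from h import *
c=load('w1');g=cv2.cvtColor(c['frame'],cv2.COLOR_RGB2GRAY)
m=np.zeros_like(g);m[150:205,250:302]=(g[150:205,250:302]>175)*255
pts=cv2.findNonZero(m).reshape(-1,2).astype(float)
h=cv2.convexHull((onz(c,pts,.012)[:,:2]*1000).astype(np.float32)).reshape(-1,2);print(len(pts),h.min(0),h.max(0),(h.min(0)+h.max(0))/2,'rim farX/width')
# bore dark blob at z=.062
m=np.zeros_like(g);m[177:193,266:284]=(g[177:193,266:284]<140)*255
n,l,st,ce=cv2.connectedComponentsWithStats(m);print(st[1:],onz(c,ce[1:],.062)*1000)
# nest A plate right end
m=np.zeros_like(g);m[20:130,:175]=(g[20:130,:175]>190)*255
n,l,st,ce=cv2.connectedComponentsWithStats(m);print(st[1:][st[1:,4]>300])
h=cv2.convexHull(cv2.findNonZero(m)).reshape(-1,2).astype(float)
for u,w in zip(h,onz(c,h,.01)*1000):print(u,w.round(1))
E
```

```text
812 [ 415.4943  -191.56851] [ 460.53937 -149.45808] [ 438.01685 -170.5133 ] rim farX/width
[[269 179  12  13 128]] [[ 440.50192451 -170.6257489    62.        ]]
[[   0   33  166   89 8845]]
[165. 120.] [501.5 -51.   10. ]
[164. 121.] [500.4 -49.8  10. ]
[  0. 121.] [500.  129.3  10. ]
[ 0. 32.] [588.2 109.7  10. ]
[34. 32.] [588.2  75.   10. ]
[158.  33.] [587.5 -51.4  10. ]
[159.  34.] [586.6 -52.3  10. ]
[165. 105.] [517.1 -52.3  10. ]
```

{"fn": "arm_command", "kwargs": {
  "increments": [
    {"tx":-0.04,"ty":0.03,"tz":-1.0,"gripper":1},
    {"tx":-0.04,"ty":0.03,"tz":-2.0,"gripper":1},
    {"tx":-0.04,"ty":0.03,"tz":-3.0,"gripper":1},
    {"tx":-0.04,"ty":0.03,"tz":-4.0,"gripper":1},
    {"tx":-0.04,"ty":0.03,"tz":-4.6,"gripper":1},
    {"tx":-0.04,"ty":0.03,"tz":-5.0,"gripper":1},
    {"tx":-0.04,"ty":0.03,"tz":-5.12,"gripper":1},
    {"tx":-0.04,"ty":0.03,"tz":-5.12,"gripper":1}
  ]
}}

```text
invalid input
```

```bash
python3 - <<'E'
from h import *
c=snap('wrist','w2');s=sense();print(s['tool_pos'],s['ft_force'])
print(proj(c,[s['tool_pos']*np.array([1,1,0])+[0,0,.062]]))
E
```

```text
[ 0.44190951 -0.17314367  0.24980297] [-0.82222379  0.33235383 -0.48734253]
[[276.30503606 183.29881531]]
```

View pics/w2.png

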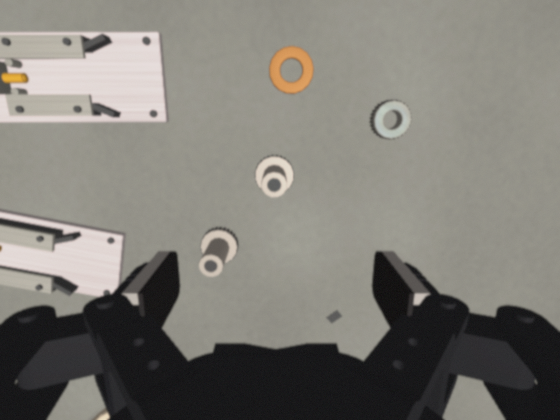

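The move was refused, so the picture is unchanged (hub at (274,184)). The rows lacked roll, so I'm resending with every field.

{"fn": "arm_command", "kwargs": {
  "increments": [
    {"tx":-0.04,"ty":0.03,"tz":-1.0,"roll":0,"gripper":1},
    {"tx":-0.04,"ty":0.03,"tz":-2.0,"roll":0,"gripper":1},
    {"tx":-0.04,"ty":0.03,"tz":-3.0,"roll":0,"gripper":1},
    {"tx":-0.04,"ty":0.03,"tz":-4.0,"roll":0,"gripper":1},
    {"tx":-0.04,"ty":0.03,"tz":-4.6,"roll":0,"gripper":1},
    {"tx":-0.04,"ty":0.03,"tz":-5.0,"roll":0,"gripper":1},
    {"tx":-0.04,"ty":0.03,"tz":-5.12,"roll":0,"gripper":1},
    {"tx":-0.04,"ty":0.03,"tz":-5.12,"roll":0,"gripper":1}
  ]
}}

```text
time_s: 2.2
tool_pos: [0.4401, -0.1721, 0.0448]
orientation: [[1.0, -0.002, -0.001], [-0.002, -1.0, 0.0], [-0.001, -0.0, -1.0]]
ft_force: [1.2, -0.1, -0.1]
finger_gap: 0.0853
gripper_force: 0.0
```

```bash
python3 - <<'E'
from h import *
c=snap('wrist','w3');s=sense();print(s['tool_pos'],s['ft_force'])
print(proj(c,[s['tool_pos']*np.array([1,1,0])+[0,0,.062]]))
E
```

```text
[ 0.44073784 -0.172086    0.04549411] [0.10014947 0.50490196 0.1420813 ]
[[276.66684922 295.49383794]]
```

View pics/w3.png

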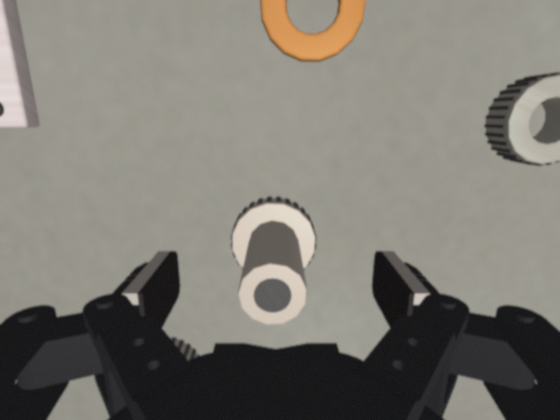

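Wrist view: hub centred at (272.5,295.5) against (276.7,295.5) predicted for the TCP, about 1.5 mm off in y. Shift slightly and close.

{"fn": "arm_command", "kwargs": {
  "increments": [
    {"tx":0,"ty":0.04,"tz":0,"roll":0,"gripper":1},
    {"tx":0,"ty":0.04,"tz":0,"roll":0,"gripper":0},
    {"tx":0,"ty":0.04,"tz":0,"roll":0,"gripper":-0.3},
    {"tx":0,"ty":0.04,"tz":0,"roll":0,"gripper":-0.6},
    {"tx":0,"ty":0.04,"tz":0,"roll":0,"gripper":-1},
    {"tx":0,"ty":0.04,"tz":0,"roll":0,"gripper":-1},
    {"tx":0,"ty":0.04,"tz":0,"roll":0,"gripper":-1},
    {"tx":0,"ty":0.04,"tz":0,"roll":0,"gripper":-1},
    {"tx":0,"ty":0.04,"tz":0,"roll":0,"gripper":-1}
  ],
  "squeeze": 70
}}

```text
time_s: 3.15
tool_pos: [0.441, -0.1697, 0.0456]
orientation: [[1.0, -0.0, 0.0], [-0.0, -1.0, -0.0], [0.0, 0.0, -1.0]]
ft_force: [-1.1, 0.6, 6.0]
finger_gap: 0.0245
gripper_force: 68.2
```

{"fn": "arm_command", "kwargs": {
  "increments": [
    {"tx":0,"ty":0,"tz":0.5,"roll":0,"gripper":-1},
    {"tx":0,"ty":0,"tz":1.2,"roll":0,"gripper":-1},
    {"tx":0,"ty":0,"tz":1.9,"roll":0,"gripper":-1},
    {"tx":0.6,"ty":0.8,"tz":1.9,"roll":0,"gripper":-1},
    {"tx":1.2,"ty":1.6,"tz":1.9,"roll":0,"gripper":-1},
    {"tx":1.8,"ty":2.4,"tz":1.9,"roll":0,"gripper":-1},
    {"tx":2.3,"ty":3.2,"tz":1.9,"roll":0,"gripper":-1},
    {"tx":2.6,"ty":3.6,"tz":1.9,"roll":0,"gripper":-1},
    {"tx":2.6,"ty":3.6,"tz":1.9,"roll":0,"gripper":-1},
    {"tx":2.6,"ty":3.6,"tz":1.9,"roll":0,"gripper":-1}
  ]
}}

```text
time_s: 4.15
tool_pos: [0.5442, -0.0255, 0.1207]
orientation: [[1.0, 0.001, -0.001], [0.001, -1.0, -0.0], [-0.001, 0.0, -1.0]]
ft_force: [-0.4, -0.9, -2.5]
finger_gap: 0.0245
gripper_force: 69.4
```

```bash
python3 - <<'E'
from h import *
c=snap('wrist','w4');s=sense();print(s['tool_pos'],s['ft_force'],s['finger_gap'])
p=s['tool_pos']
print(proj(c,[p+[0,0,.017],p-[0,0,.033]]))
E
```

```text
[ 0.5438757  -0.02598617  0.12072709] [-0.19160128 -0.25485589 -3.02837242] 0.02456789938864257
[[278.01372343 297.58160697]
 [277.26260411 244.97797616]]
```

View pics/w4.png

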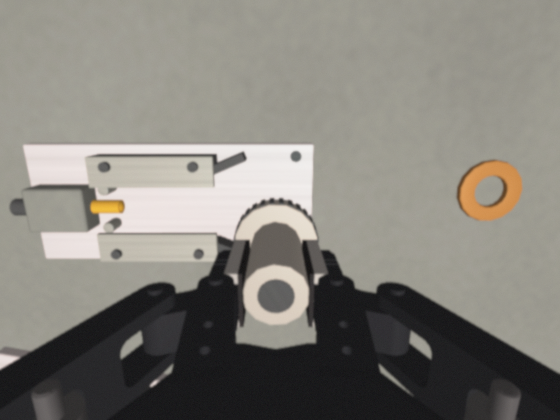

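Wrist view: the coupling is held upright with its hub top at (276,296). The nest plate runs from (25,145) to (313,259), the nose is at (123,207), and the slot lies between rows 188 and 234. Measuring the slot line now.

```bash
python3 - <<'E'
from h import *
c=load('w4');g=cv2.cvtColor(c['frame'],cv2.COLOR_RGB2GRAY).astype(float);s=sense()
def edge(cols,r0,r1,sign,z):
    P=[]
    for u in cols:
        col=cv2.GaussianBlur(g[r0:r1,u-1:u+2].mean(1).reshape(-1,1),(1,3),0).ravel();d=np.gradient(col)*sign;k=int(np.argmax(d[1:-1]))+1
        q=d[k-1]-2*d[k]+d[k+1]; P.append((u,r0+k+(0.5*(d[k-1]-d[k+1])/q if q else 0)))
    w=onz(c,P,z);b,a=np.polyfit(w[:,1],w[:,0],1)
    for _ in range(2):
        r=w[:,0]-(a+b*w[:,1]);k=abs(r)<=max(1.5*np.std(r),1e-4);b,a=np.polyfit(w[k,1],w[k,0],1)
    return a,b,np.array(P)[:,1].mean(),np.std(r)
E={}
for n,a in dict(plate_far=(range(60,290,4),136,152,1,.01),plate_near=(range(55,205,4),253,268,-1,.01),
  keep_far=(range(130,205,3),180,196,1,.029),keep_near=(range(125,210,3),228,243,-1,.029)).items():
    E[n]=edge(*a);A=E[n];print(n,'row %.1f x@y=.07: %.1f  x@0.0 %.1f yaw(deg) %.2f sd %.2fmm'%(A[2],1e3*(A[0]+A[1]*.07),1e3*A[0],-np.degrees(np.arctan(A[1])),A[3]*1e3))
# plate right edge
P=[]
for r in range(155,190,3):
    d=-np.gradient(g[r,303:323]);P.append((303+np.argmax(d),r))
w=onz(c,P,.01);print('right edge y',w[:,1].mean()*1e3,np.polyfit(w[:,0],w[:,1],1)[0])
# nose, strips entry
hsv=cv2.cvtColor(c['frame'],cv2.COLOR_RGB2HSV)
m=cv2.inRange(hsv,(15,150,100),(32,255,255));m[:,200:]=0;x,y,wd,h=cv2.boundingRect(m)
print('nose',x,y,wd,h,onz(c,[(x+wd,y+h/2)],.016)*1e3)
for r in(178,245):
    d=abs(np.gradient(g[r,205:228]));u=205+np.argmax(d);print('entry',u,onz(c,[(u,r)],.029)*1e3)
E
```

```text
plate_far row 144.1 x@y=.07: 588.8  x@0.0 588.9 yaw(deg) 0.09 sd 0.01mm
plate_near row 260.3 x@y=.07: 497.6  x@0.0 495.4 yaw(deg) -1.78 sd 0.77mm
keep_far row 187.1 x@y=.07: 561.5  x@0.0 561.7 yaw(deg) 0.20 sd 0.03mm
keep_near row 231.9 x@y=.07: 529.0  x@0.0 529.2 yaw(deg) 0.16 sd 0.01mm
right edge y -52.20317650664686 0.0010493963695094892
nose 91 200 33 13 [[543.99367291  86.37911616  16.        ]]
entry 214 [[567.89901547  16.60658951  29.        ]]
entry 217 [[519.06402117  16.85712266  29.        ]]
```

The slot centre line is at x≈544.5 mm with yaw≈0.15°, nest origin y≈52.3 mm and seat y≈74.3 mm. Strip width, plate size and nose position all agree with the description. Lower at the landing.

{"fn": "arm_command", "kwargs": {
  "increments": [
    {"tx":0,"ty":0.08,"tz":-0.7,"roll":0,"gripper":-1},
    {"tx":0,"ty":0.08,"tz":-1.2,"roll":0,"gripper":-1},
    {"tx":0,"ty":0.08,"tz":-1.5,"roll":0,"gripper":-1},
    {"tx":0,"ty":0.08,"tz":-1.57,"roll":0,"gripper":-1},
    {"tx":0,"ty":0.08,"tz":-1.59,"roll":0,"gripper":-1},
    {"tx":0,"ty":0.08,"tz":-1.59,"roll":0,"gripper":-1},
    {"tx":0,"ty":0.08,"tz":-1.59,"roll":0,"gripper":-1}
  ]
}}

```text
time_s: 4.9
tool_pos: [0.5454, -0.0227, 0.0584]
orientation: [[1.0, -0.001, 0.001], [-0.001, -1.0, -0.0], [0.001, 0.0, -1.0]]
ft_force: [0.4, 0.2, -2.3]
finger_gap: 0.0246
gripper_force: 69.3
```

{"fn": "arm_command", "kwargs": {
  "increments": [
    {"tx":0,"ty":0,"tz":-0.02,"roll":0,"gripper":-1},
    {"tx":0,"ty":0,"tz":-0.035,"roll":0,"gripper":-1},
    {"tx":0,"ty":0,"tz":-0.05,"roll":0,"gripper":-1},
    {"tx":0,"ty":0,"tz":-0.05,"roll":0,"gripper":-1}
  ]
}}

```text
time_s: 5.3
tool_pos: [0.5449, -0.0225, 0.0557]
orientation: [[1.0, -0.0, 0.0], [-0.0, -1.0, 0.0], [0.0, -0.0, -1.0]]
ft_force: [0.8, 0.1, -1.6]
finger_gap: 0.0245
gripper_force: 69.3
```

{"fn": "arm_command", "kwargs": {
  "increments": [
    {"tx":0,"ty":0,"tz":-0.015,"roll":0,"gripper":-1},
    {"tx":0,"ty":0,"tz":-0.015,"roll":0,"gripper":-1},
    {"tx":0,"ty":0,"tz":-0.015,"roll":0,"gripper":-1}
  ]
}}

```text
time_s: 5.6
tool_pos: [0.545, -0.0225, 0.0556]
orientation: [[1.0, -0.0, 0.0], [-0.0, -1.0, 0.0], [0.0, -0.0, -1.0]]
ft_force: [-1.7, -1.2, 7.8]
finger_gap: 0.0246
gripper_force: 70.5
```

{"fn": "arm_command", "kwargs": {
  "increments": [
    {"tx":0,"ty":0.1,"tz":0.01,"roll":0,"gripper":-1},
    {"tx":0,"ty":0.25,"tz":0.01,"roll":0,"gripper":-1},
    {"tx":0,"ty":0.4,"tz":0.01,"roll":0,"gripper":-1},
    {"tx":0,"ty":0.55,"tz":0.01,"roll":0,"gripper":-1},
    {"tx":0,"ty":0.7,"tz":0.01,"roll":0,"gripper":-1},
    {"tx":0,"ty":0.85,"tz":0.01,"roll":0,"gripper":-1},
    {"tx":0,"ty":1.0,"tz":0.01,"roll":0,"gripper":-1},
    {"tx":0,"ty":1.0,"tz":0.01,"roll":0,"gripper":-1}
  ]
}}

```text
time_s: 6.4
tool_pos: [0.5451, 0.0186, 0.0556]
orientation: [[1.0, 0.0, 0.001], [0.0, -1.0, 0.001], [0.001, -0.001, -1.0]]
ft_force: [-0.1, 0.3, 5.9]
finger_gap: 0.0245
gripper_force: 69.7
```

```bash
python3 - <<'E'
from h import *
c=snap('wrist','w5');s=sense();print(s['tool_pos'],s['ft_force'],s['torque'])
cv2.imwrite('pics/w5c.png',cv2.resize(c['frame'][180:340,60:330,::-1],None,fx=2.9,fy=2.9,interpolation=cv2.INTER_CUBIC))
E
```

```text
[0.54515879 0.01860899 0.05563493] [0.30392382 1.39507151 4.7965839 ] [0.39399623 0.01128212 0.04108886]
```

View pics/w5c.png

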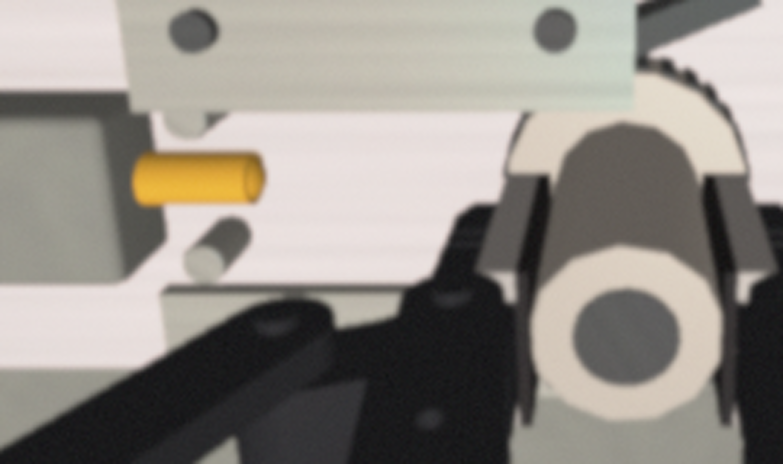

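The crop shows the rim running under the far keeper at (600,90), with the hub centred in the slot and the nose at (262,180). Continue to just before the nose.

{"fn": "arm_command", "kwargs": {
  "increments": [
    {"tx":0,"ty":0.15,"tz":0.003,"roll":0,"gripper":-1},
    {"tx":0,"ty":0.35,"tz":0.003,"roll":0,"gripper":-1},
    {"tx":0,"ty":0.55,"tz":0.003,"roll":0,"gripper":-1},
    {"tx":0,"ty":0.75,"tz":0.003,"roll":0,"gripper":-1},
    {"tx":0,"ty":0.9,"tz":0.003,"roll":0,"gripper":-1},
    {"tx":0,"ty":1.0,"tz":0.003,"roll":0,"gripper":-1},
    {"tx":0,"ty":1.0,"tz":0.003,"roll":0,"gripper":-1},
    {"tx":0,"ty":1.0,"tz":0.003,"roll":0,"gripper":-1}
  ]
}}

```text
time_s: 7.25
tool_pos: [0.5448, 0.0587, 0.0556]
orientation: [[1.0, -0.0, 0.0], [-0.0, -1.0, 0.001], [0.0, -0.001, -1.0]]
ft_force: [0.4, 1.5, 4.1]
finger_gap: 0.0244
gripper_force: 69.8
```

{"fn": "arm_command", "kwargs": {
  "increments": [
    {"tx":0,"ty":0.06,"tz":0,"roll":0,"gripper":-1},
    {"tx":0,"ty":0.11,"tz":0,"roll":0,"gripper":-1},
    {"tx":0,"ty":0.16,"tz":0,"roll":0,"gripper":-1},
    {"tx":0,"ty":0.21,"tz":0,"roll":0,"gripper":-1},
    {"tx":0,"ty":0.25,"tz":0,"roll":0,"gripper":-1},
    {"tx":0,"ty":0.25,"tz":0,"roll":0,"gripper":-1},
    {"tx":0,"ty":0.25,"tz":0,"roll":0,"gripper":-1}
  ]
}}

```text
time_s: 7.95
tool_pos: [0.5448, 0.0676, 0.0556]
orientation: [[1.0, 0.0, 0.0], [0.0, -1.0, -0.001], [0.0, 0.001, -1.0]]
ft_force: [-0.4, -6.1, 5.7]
finger_gap: 0.0244
gripper_force: 70.0
```

{"fn": "arm_command", "kwargs": {
  "increments": [
    {"tx":0,"ty":0.04,"tz":0,"roll":0,"gripper":-1},
    {"tx":0,"ty":0.08,"tz":0,"roll":0,"gripper":-1},
    {"tx":0,"ty":0.1,"tz":0,"roll":0,"gripper":-1},
    {"tx":0,"ty":0.1,"tz":0,"roll":0,"gripper":-1},
    {"tx":0,"ty":0.1,"tz":0,"roll":0,"gripper":-1}
  ]
}}

```text
time_s: 8.45
tool_pos: [0.5448, 0.0712, 0.0557]
orientation: [[1.0, 0.001, 0.0], [0.001, -1.0, -0.001], [0.0, 0.001, -1.0]]
ft_force: [0.8, -7.8, 5.6]
finger_gap: 0.0244
gripper_force: 70.1
```

{"fn": "arm_command", "kwargs": {
  "increments": [
    {"tx":0,"ty":0.02,"tz":0,"roll":0,"gripper":-1},
    {"tx":0,"ty":0.04,"tz":0,"roll":0,"gripper":-1},
    {"tx":0,"ty":0.05,"tz":0,"roll":0,"gripper":-1},
    {"tx":0,"ty":0.05,"tz":0,"roll":0,"gripper":-1}
  ]
}}

```text
time_s: 8.85
tool_pos: [0.5448, 0.073, 0.0557]
orientation: [[1.0, 0.001, -0.0], [0.001, -1.0, -0.002], [-0.0, 0.002, -1.0]]
ft_force: [0.0, -10.8, 7.4]
finger_gap: 0.0245
gripper_force: 70.1
```

{"fn": "arm_command", "kwargs": {
  "increments": [
    {"tx":0,"ty":0.01,"tz":0,"roll":0,"gripper":-1},
    {"tx":0,"ty":0.02,"tz":0,"roll":0,"gripper":-1},
    {"tx":0,"ty":0.02,"tz":0,"roll":0,"gripper":-1},
    {"tx":0,"ty":0.02,"tz":0,"roll":0,"gripper":-1}
  ]
}}

```text
time_s: 9.25
tool_pos: [0.5448, 0.0736, 0.0557]
orientation: [[1.0, 0.001, -0.0], [0.001, -1.0, -0.002], [-0.0, 0.002, -1.0]]
ft_force: [0.4, -10.9, 7.7]
finger_gap: 0.024
gripper_force: 70.1
```

{"fn": "arm_command", "kwargs": {
  "increments": [
    {"tx":0,"ty":0.01,"tz":0,"roll":0,"gripper":-1},
    {"tx":0,"ty":0.02,"tz":0,"roll":0,"gripper":-1},
    {"tx":0,"ty":0.02,"tz":0,"roll":0,"gripper":-1},
    {"tx":0,"ty":0.02,"tz":0,"roll":0,"gripper":-1}
  ]
}}

```text
time_s: 9.65
tool_pos: [0.5448, 0.0744, 0.0557]
orientation: [[1.0, 0.001, -0.0], [0.001, -1.0, -0.002], [-0.0, 0.002, -1.0]]
ft_force: [0.1, -12.1, 5.9]
finger_gap: 0.0244
gripper_force: 70.2
```

{"fn": "arm_command", "kwargs": {
  "increments": [
    {"tx":0,"ty":0.01,"tz":0,"roll":0,"gripper":-1},
    {"tx":0,"ty":0.02,"tz":0,"roll":0,"gripper":-1},
    {"tx":0,"ty":0.03,"tz":0,"roll":0,"gripper":-1},
    {"tx":0,"ty":0.03,"tz":0,"roll":0,"gripper":-1},
    {"tx":0,"ty":0.03,"tz":0,"roll":0,"gripper":-1}
  ]
}}

```text
time_s: 10.15
tool_pos: [0.5448, 0.0748, 0.0557]
orientation: [[1.0, 0.001, -0.0], [0.001, -1.0, -0.003], [-0.0, 0.003, -1.0]]
ft_force: [0.3, -17.2, 7.7]
finger_gap: 0.0243
gripper_force: 70.5
```

```bash
python3 - <<'E'
from h import *
c=snap('wrist','w6');s=sense();print(s['tool_pos'],s['ft_force'],s['torque'])
cv2.imwrite('pics/w6c.png',cv2.resize(c['frame'][160:340,150:330,::-1],None,fx=3.3,fy=3.3,interpolation=cv2.INTER_CUBIC))
E
```

```text
[0.54475827 0.07477336 0.05573734] [  0.24307253 -17.14287126   8.54282106] [-3.19230475 -0.06968594 -0.06539086]
```

View pics/w6c.png

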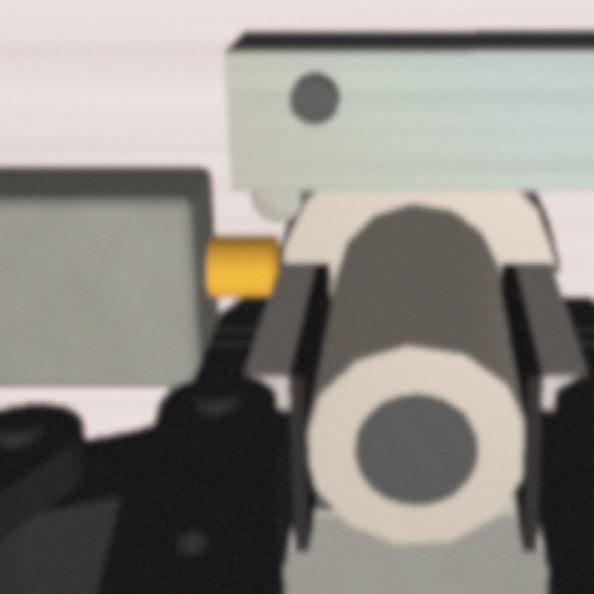

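The crop shows the rim touching the far dowel at (290,215), with the plunger pressed in against the rim at (278,268). The force rises steeply while advance nearly stops. One more small step to confirm the hard stop.

{"fn": "arm_command", "kwargs": {
  "increments": [
    {"tx":0,"ty":0.01,"tz":0,"roll":0,"gripper":-1},
    {"tx":0,"ty":0.02,"tz":0,"roll":0,"gripper":-1},
    {"tx":0,"ty":0.02,"tz":0,"roll":0,"gripper":-1},
    {"tx":0,"ty":0.02,"tz":0,"roll":0,"gripper":-1},
    {"tx":0,"ty":0.02,"tz":0,"roll":0,"gripper":-1}
  ]
}}

```text
time_s: 10.7
tool_pos: [0.5448, 0.075, 0.0558]
orientation: [[1.0, 0.001, -0.0], [0.001, -1.0, -0.004], [-0.0, 0.004, -1.0]]
ft_force: [0.0, -20.5, 9.6]
finger_gap: 0.0244
gripper_force: 70.7
```

```bash
python3 - <<'E'
from h import *
a=load('w6');s=sense();print(s['tool_pos'],s['ft_force'],s['torque'],s['time_s'])
c=snap('wrist','w7')
# plunger visible length in both frames and w5 (fully out): left=block edge, right=tip
for n in('w5','w6','w7'):
    k=load(n);hsv=cv2.cvtColor(k['frame'],cv2.COLOR_RGB2HSV);m=cv2.inRange(hsv,(15,150,100),(32,255,255))
    x,y,w,h=cv2.boundingRect(m);e=onz(k,[(x,y+h/2),(x+w,y+h/2)],.016)*1e3;print(n,x,y,w,h,e.round(1)[:,:2].tolist())
E
```

```text
[0.54475862 0.07501834 0.05575985] [  0.04439942 -20.50223742   9.64900231] [-3.95728383 -0.06527459 -0.1101768 ] 10.7
w5 106 233 45 18 [[543.8, 111.1], [543.8, 86.6]]
w6 212 233 22 18 [[543.4, 109.6], [543.4, 97.6]]
w7 213 233 21 18 [[543.3, 109.2], [543.3, 97.8]]
```

The nose has moved about 11 mm by camera (nominal 10), the push is 20 N with the advance stalled, and lateral force is zero, so the rim is on both pins. Handing in.

```bash
python3 -c "from bench import job_done;print(job_done())"
```

```text
the job is handed in; nothing more can be done
None
```

The coupling is home on both dowel pins, still gripped at about 70 N and held against the plunger with about 20 N of push; I handed the job in at about 10.7 s, but no verdict came back.

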